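Weigh the curing salt and set the stone mill to coarse

TASK

Get the salt for the ham cure ready: add small rock-salt lumps from the board to the pan of the dial scale until, with the scale left alone, the red pointer comes to rest inside the green band. Then zero the stone mill: take its handwheel by the black revolving handle, wind it clockwise (seen from above) until it stops, and back it off exactly two full turns anticlockwise for a coarse grind. Finish while still gripping the handle there, so that the setting cannot creep while I tighten the brass lock ring under the wheel - and do not shift the bowl, onion, spoon, tin, jars or bottle that stand round about.

Things in the scene. Friction and masses are not known exactly. Their poses are not given: they have to be found in the camera images.
- mill: Stone mill, fixed to the worktop: round beech body 164 mm across, steel funnel hopper 180 mm across above it (rim at 150 mm), a chute on the side that faces the robot, and a dark steel handwheel on top. Origin under the centre of the body; its z axis, straight up, is the axis of the wheel. It may stand left or right, in exchange with the scale.
- mill_wheel_centre (a point): Centre of the handwheel on its axis, level with the rim (rim 100 mm across over all, 12 mm thick, about 190 mm above the worktop when closed). The wheel climbs 2.5 mm per turn as it opens.
- mill_handle: Black revolving handle that stands upright on the wheel's rim, 42 mm from the wheel's axis: 56 mm tall, 17 mm across at its foot swelling to 25 mm near the top. Its top is about 255 mm above the worktop. Origin at its foot, z up along it. It spins freely on its own pin (its yaw means nothing), so a gripper holding it from above can go round without turning.
- mill_handle_grip (a point): Grip point on the handle's axis, 34 mm above its foot and 22 mm below its top, about 24 mm across there.
- mill_wheel (a joint): Angle of the handwheel (rad): 0 at the closed stop, growing anticlockwise seen from above as it is opened, 6.283 per turn, up to 28.27. Starts between 2.0 and 5.0. It takes about 0.10 N m to turn (2.4 N at the handle), stays where it is left, and comes to a hard stop at 0.
- scale: Dial spring scale, fixed to the worktop: red body 126 x 150 mm, 109 mm high, with a round white dial on the side that faces the robot and a steel pan on top. Origin under the centre of its foot, z up, dial towards its -x.
- scale_pan_floor (a point): Centre of the pan's flat inner floor (radius 62 mm, with a flared rim 14 mm higher, 172 mm across); it lies 150 mm above the worktop when empty and sinks 0.05 mm per gram. The large lump lies on the floor 34 mm from the centre, away from the dial (the scale's +x).
- scale_pointer (a joint): Angle of the scale's red pointer (rad), 0 at the top of the dial with the pan empty, clockwise positive, 0.01 rad per gram. The green band runs from 2.25 to 2.97 (225 to 297 g). Each small lump adds about 0.6; one or two are needed (it starts between 1.2 and 1.95).
- salt_board: Dark wooden board 200 x 120 x 15 mm that carries the three small salt lumps. Origin under its centre; its long side is its x axis.
- salt_1: Small faceted chunk of pink rock salt, 32 to 40 mm across (whichever way it is taken), about 32 mm high, about 60 g, on the board. Origin at the centre of its underside, z up.
- salt_2: Small lump like salt_1.
- salt_3: Small lump like salt_1.
- salt_big: Large lump of pink rock salt, about 50 mm across and 45 mm high, that already lies in the pan; 120 to 195 g. Origin at the centre of its underside.
- mixing_bowl: Bystander: teal bowl, 160 mm across, 82 mm high. Origin under its centre.
- onion: Bystander: brown onion, 85 mm across. Origin under its centre.
- teaspoon: Bystander: steel teaspoon, 130 mm long, lying on the worktop. Origin under its centre.
- red_spice_jar: Bystander: spice jar with a red cap, 47 mm across, 97 mm high. Origin under its centre.
- squat_tin: Bystander: low tin, 86 mm across, 40 mm high. Origin under its centre.
- spice_jar_3: Bystander: spice jar with a dark cap, 44 mm across, 105 mm high. Origin under its centre.
- bottle_1: Bystander: white-capped bottle, 46 mm across, 90 mm high. Origin under its centre.

How it is judged:
On the way, in this order (a step that is already met when the one before it is completed fails the run):
1. the pointer rests in the green band with the scale left alone (value of joint scale_pointer between 2.25 and 2.97 rad and velocity of joint scale_pointer between -0.15 and 0.15 rad/s and contact force between each of the arm, the fingers and scale below 0.1 N and contact force between the fingers and salt_1 below 0.1 N and contact force between the fingers and salt_2 below 0.1 N and contact force between the fingers and salt_3 below 0.1 N), for 0.5 s.
2. the wheel is wound clockwise to its closed stop (value of joint mill_wheel below 0.15 rad), for 0.1 s.
At the end, for the whole second after the job is handed in: The wheel stands still two turns open from its stop, within 0.3 rad (about 17 degrees), the fingers gripping its black handle with more than 2 N; the scale, untouched, still shows a pointer inside the green band (2.25 to 2.97 rad) (value of joint mill_wheel between 12.266 and 12.866 rad and velocity of joint mill_wheel between -0.1 and 0.1 rad/s and contact force between the fingers and mill_handle above 2 N and value of joint scale_pointer between 2.25 and 2.97 rad and contact force between each of the arm, the fingers and scale below 0.1 N); the arm keeps its last pose, push and grip.
It fails at once if a bystander is moved more than 40 mm (distance of any of mixing_bowl, onion, teaspoon, red_spice_jar, squat_tin, spice_jar_3, bottle_1 from where it was at the start of the episode above 0.04 m).
It also fails if it takes over 72 s, if anything falls off the work surface, if the arm or the gripper's body presses on something with over 40 N, if the wrist force passes 120 N, or if a joint passes its speed limit or range.

ROBOT

A 6-joint arm with a two-finger parallel gripper is mounted at the origin on a cart in front of the work surface, level with it; the furniture and walls round the work are solid. World frame = base frame: x ahead of the robot, y to its left, z up, the work surface at z = 0. Lengths are in m, angles in rad, forces in N, time in s.
With the tool pointing down it reaches from about 0.3 to 0.95 m from the base axis. Payload 3.1 kg.
Tool frame: the origin (TCP) lies between the finger pads; the fingertips stand 14 mm ahead of it and the grasp point (between the pads) lies 5 mm behind it; x points along the fingers, y is the direction in which the jaws open and shut, and the axes are right-handed (so a half turn about x gives the same grasp; the last joint's range is limited). The gripper opens to 85 mm and grips with 20 to 120 N. Pads are 22 mm wide; open, the fingers measure 114 mm over their backs; the gripper's body (76 mm by 85 mm) begins 54 mm behind the grasp point. The pads swing forward as they close: fully open they stand 13 mm farther back than shut.
Start: joints at [1.149, 0.308, 1.634, -0, 1.2, -0.07], TCP at [0.215, 0.587, 0.245] pointing down, gripper open.
Joint ranges: [-3.06, 3.06], [-0.79, 1.96], [0.05, 2.63], [-1.19, 4.34], [0.05, 2.64], [-2.94, 2.94]. Speed limits (rad/s): [2.79, 2.79, 3.14, 3.14, 3.14, 3.14].

INTERFACE

Orientations are given as a rotation vector (axis times angle).
In Python, from cell import * gives the robot as it stands.
- The arm moves only by the tool drive_tool, never from a script. Its argument "targets" is text: rows parted by semicolons, each of 4 numbers parted by spaces: the shift along the tool's x, y, z in cm, then the turn about the tool's x in rad. A call has 1 to 10 rows; each row shifts and turns the commanded pose from where the row before left it, along the tool's axes as they then stand; what a row does not reach is not made up. A row lasts 1/10 s, in which the tool goes at most 50 mm and 8.59 degrees, less where a joint would pass 70% of its speed; a pose out of reach is approached as far as the arm can. A call is refused whole if a number of a shift passes 5 or a number of a turn 0.15, either way. A call with a gripper value outside its range is refused whole. "grip" is the finger opening in cm, from 0 to 8.54, set as the call begins (left out, the last holds). The fingers move at their own pace and stop on an object; "newtons" is the grip in N (left out, the last holds). Time passes only in rows, so rows that do not move let the fingers close. It gives the time, the measured TCP pose, the force and the opening at its end, in the units of the state.
- observe(): the state, without advancing time (a new reading comes with each control period).
- camera(name): name is "scene" or "top"; returns (picture, depth): 420x560x3 uint8, red, green, blue; 420x560 float32, m along the optical axis (not along the pixel's ray), 0 where there is no reading.
- camera_params(name): a dict with "mtx" (3x3 intrinsics, pixels), "position" and "rotation" of the camera in the world. Camera axes: x right, y up, looking along -z (the intrinsics and any distortion apply to the point x, -y, -z); pixel columns grow to the right and rows downward; lengths in m; the calibration is good to about 2 mm. A picture is of the moment at which its call begins. camera_params takes no time and is no camera call.
- hand_in(): hands the job in, once; it reports no verdict.
Trained networks look in the newest picture that a camera, given by its name, has taken for a name from the list of things; names that differ only in an ending like _2 or _b are one class to them, and where a whole thing is asked for, a point or a joint stands for the part that bears it (a point fixed in the world has none). Each returns a list of dicts, best first, with "conf" (0 to 1); they miss things now and then, are a little off and sometimes report something else, mostly with a low value. They report only what shows in the picture. A call takes as long as a camera call.
- cut_out(camera, query): "region" (420x560 bool, what is visible of it) and "box" ([left, top, right, bottom] in pixels, round what is visible of it).
- tip_of(camera, query): "position" ([column, row] in pixels: a listed point, or the origin of a listed thing).
The state is a dict: "time_s": time; "qpos": joint angles; "qd": joint speeds; "joint_torque": joint torques, N m; "tool_pos": TCP position; "ee_rot": TCP orientation; "force": force on the tool from outside, world axes, zero at the start; "moment": the same for the moment, N m; "finger_gap": opening from 0.0 (shut) to 1.0 (fully open).
Only numpy, scipy, OpenCV 4.12 (cv2) and the standard library are available. Lean on these libraries where they do the work, as an engineer would, in place of code of your own. Each camera call takes 0.05 s, during which the arm holds its last target. There are 200 camera calls.

## Working session

There is one attempt and no reset: what is moved stays moved. The work goes in short steps, Python scripts to look and compute and a tool call to move; the robot and the scene stay as the last step left them, time stands still between calls to the robot, and variables do not carry over. Pictures are saved under pics/ and viewed, about 8 in all and at most 12, crops included, and the job is handed in when it is done.

Besides the shell and the picture viewer there is one more tool, called after "Request:" by a JSON object that holds its "op" and its "data". drive_tool: Moves the arm, as the interface text tells. Its arguments: {"type":"object","properties":{"targets":{"type":"string"},"grip":{"type":"number"},"newtons":{"type":"number"}},"required":["targets"]}

```bash
mkdir -p pics; cat > h.py <<'E'
from cell import *
import numpy as np, cv2
from scipy.spatial.transform import Rotation as R
def ray(c,px):
    p=camera_params(c); 
    M=np.array(p["mtx"]); d=np.linalg.inv(M)@np.array([px[0],px[1],1.]); d=np.array([d[0],-d[1],-d[2]])
    Rm=np.array(p["rotation"]); 
    if Rm.shape!=(3,3): Rm=R.from_rotvec(Rm).as_matrix()
    return np.array(p["position"]),Rm@d
def at_z(c,px,z):
    o,d=ray(c,px); return o+d*(z-o[2])/d[2]
def at_d(c,px,dep):
    o,d=ray(c,px); return o+d*dep
def cloud(c,dep):
    v,u=np.mgrid[0:420,0:560]; p=camera_params(c);M=np.array(p["mtx"])
    d=np.linalg.inv(M)@np.stack([u.ravel(),v.ravel(),np.ones(u.size)]); d[1]*=-1;d[2]*=-1
    Rm=np.array(p["rotation"])
    return (np.array(p["position"])[:,None]+Rm@(d*dep.ravel())).T.reshape(420,560,3)
E
python3 - <<'E'
from h import *
s=observe(); print(s)
for c in("scene","top"):
    im,d=camera(c); cv2.imwrite(f"pics/{c}0.png",im[:,:,::-1]); np.save(f"{c}0.npy",d)
    P=cloud(c,d); print(c,camera_params(c))
    for q in["salt_1","salt_big","mill","mill_handle","scale","salt_board","mixing_bowl","onion","teaspoon","red_spice_jar","squat_tin","spice_jar_3","bottle_1"]:
        for r in cut_out(c,q)[:4]:
            m=r["region"]&(d>0)
            if m.sum()>5: print(q,round(r["conf"],2),np.round(r["box"]),"mid",np.round(np.median(P[m],0),3),"lo",np.round(np.percentile(P[m],3,axis=0),3),"hi",np.round(np.percentile(P[m],97,axis=0),3))
    for q in["mill_handle_grip","mill_wheel_centre","scale_pan_floor"]:
        for r in tip_of(c,q)[:2]: print(q,round(r["conf"],2),np.round(r["position"]), at_z(c,r["position"],{"mill_handle_grip":.23,"mill_wheel_centre":.19,"scale_pan_floor":.143}[q]).round(3))
E
```

```text
{'time_s': 0.0, 'qpos': array([ 1.14933445e+00,  3.09015628e-01,  1.63524185e+00, -8.40773596e-06,
        1.19971637e+00, -6.96917421e-02]), 'qd': array([-1.81005641e-03, -7.62473657e-05, -5.23932855e-04, -1.42424125e-03,
       -4.82811688e-04, -1.71751474e-04]), 'joint_torque': array([ 1.37344250e-03, -4.15258813e+01, -2.76667053e+01, -6.56626412e-05,
        1.03068622e-02, -5.95135717e-06]), 'tool_pos': array([0.21503519, 0.58596556, 0.24401411]), 'ee_rot': array([ 0.27421767,  1.55368721, -0.27786448]), 'force': array([-0.15378877,  0.3325775 , -0.11131109]), 'moment': array([ 0.02396763, -0.04147257, -0.05110723]), 'finger_gap': 1.0009507489375975}
scene {'mtx': array([[418.25856177,   0.        , 283.19087636],
       [  0.        , 418.25856177, 208.02356952],
       [  0.        ,   0.        ,   1.        ]]), 'position': array([-0.25295364, -0.87933293,  0.88096902]), 'rotation': array([ 1.01091898, -0.35186024, -0.63166825])}
salt_1 0.7 [335. 290. 347. 308.] mid [0.792 0.166 1.926] lo [0.777 0.15  1.911] hi [0.825 0.198 1.959]
salt_1 0.61 [309. 311. 324. 329.] mid [0.679
[... 3623 characters left out ...]
spice_jar_3 0.76 [295. 149. 318. 170.] mid [2.935 2.748 4.32 ] lo [2.917 2.73  4.302] hi [3.071 2.884 4.456]
spice_jar_3 0.37 [386. 254. 400. 264.] mid [3.022 2.835 4.407] lo [3.005 2.818 4.39 ] hi [3.056 2.869 4.441]
spice_jar_3 0.36 [228. 223. 255. 248.] mid [2.73  2.543 4.114] lo [2.642 2.455 4.027] hi [2.873 2.686 4.257]
bottle_1 0.72 [296. 168. 304. 185.] mid [2.949 2.762 4.334] lo [2.933 2.746 4.318] hi [3.057 2.87  4.442]
bottle_1 0.51 [148. 242. 197. 291.] mid [2.973 2.786 4.358] lo [2.878 2.691 4.262] hi [3.003 2.816 4.388]
mill_handle_grip 0.59 [254. 226.] [0.461 0.212 0.23 ]
mill_wheel_centre 0.75 [238. 236.] [0.436 0.265 0.19 ]
scale_pan_floor 0.64 [317. 210.] [0.517 0.006 0.143]
```

```bash
sed -i 's/    Rm=np.array(p\["rotation"\])$/    Rm=R.from_rotvec(p["rotation"]).as_matrix()/' h.py
python3 - <<'E'
from h import *
P={}
for c,qs in(("scene",[(335,290,347,308),(309,311,324,329),(329,303,342,320)]),("top",[])):
    d=np.load(c+"0.npy");P[c]=cloud(c,d)
d=np.load("top0.npy"); T=P["top"]
def show(n,b):
    for c in b: pass
for n,(l,t,r,b) in dict(big=(306,191,324,212),bowl=(148,241,199,289),onion=(171,204,193,228),spoon=(277,239,287,276),a=(353,160,374,179),tin=(316,149,345,171),jar3=(296,144,315,169),bot=(296,168,304,185),mill=(215,208,270,274),scale=(294,186,347,242),salts=(370,215,402,265)).items():
    q=T[t:b,l:r].reshape(-1,3); q=q[q[:,2]>.006]; print(n,np.percentile(q,[3,50,97],axis=0).round(3).tolist())
S=P["scene"]
for (l,t,r,b) in [(335,290,347,308),(309,311,324,329),(329,303,342,320)]:
    q=S[t:b,l:r].reshape(-1,3); q=q[q[:,2]>.025]; print(len(q),np.percentile(q,[3,50,97],axis=0).round(3).tolist())
A=cv2.imread("pics/scene0.png")[160:360,190:390];B=cv2.imread("pics/top0.png")[130:310,140:420]
cv2.imwrite("pics/a.png",cv2.resize(A,(600,600),interpolation=cv2.INTER_CUBIC)); cv2.imwrite("pics/b.png",cv2.resize(B,(784,504),interpolation=cv2.INTER_CUBIC))
E
```

```text
big [[0.515, -0.01, 0.137], [0.543, 0.016, 0.17], [0.581, 0.043, 0.19]]
bowl [[0.282, 0.434, 0.007], [0.352, 0.515, 0.024], [0.423, 0.577, 0.082]]
onion [[0.492, 0.439, 0.032], [0.527, 0.468, 0.058], [0.564, 0.507, 0.077]]
spoon [[0.321, 0.114, 0.006], [0.387, 0.127, 0.008], [0.435, 0.14, 0.021]]
a [[0.646, -0.192, 0.008], [0.664, -0.167, 0.093], [0.693, -0.147, 0.103]]
tin [[0.677, -0.089, 0.011], [0.714, -0.048, 0.036], [0.751, -0.009, 0.043]]
jar3 [[0.673, 0.004, 0.009], [0.711, 0.031, 0.091], [0.767, 0.063, 0.111]]
bot [[0.632, 0.046, 0.018], [0.647, 0.058, 0.087], [0.672, 0.071, 0.096]]
mill [[0.336, 0.177, 0.026], [0.434, 0.256, 0.139], [0.521, 0.336, 0.203]]
scale [[0.436, -0.079, 0.012], [0.513, 0.0, 0.144], [0.591, 0.075, 0.186]]
salts [[0.34, -0.294, 0.008], [0.428, -0.244, 0.016], [0.505, -0.195, 0.049]]
138 [[0.426, -0.281, 0.026], [0.468, -0.257, 0.042], [0.485, -0.238, 0.047]]
138 [[0.34, -0.282, 0.026], [0.352, -0.27, 0.04], [0.37, -0.254, 0.047]]
113 [[0.404, -0.287, 0.026], [0.417, -0.278, 0.04], [0.435, -0.262, 0.049]]
```

View pics/a.png

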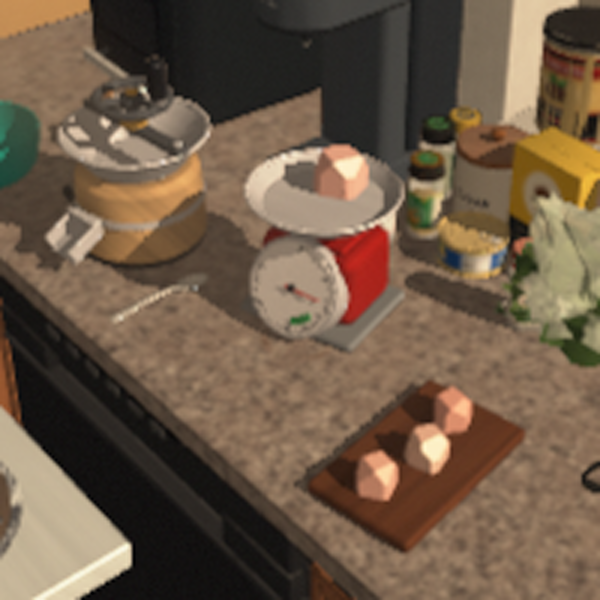

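View pics/b.png

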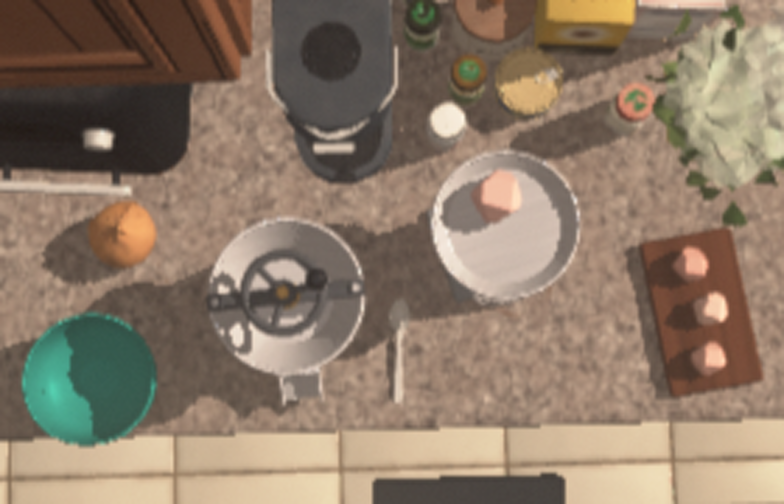

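```bash
cat >> h.py <<'E'
def go(p,yaw=None,s=None):
    """print tool-axis shift in cm to p, current tool axes"""
    s=s or observe(); M=R.from_rotvec(s["ee_rot"]).as_matrix()
    d=M.T@(np.array(p)-s["tool_pos"])*100
    print("to",p,"shift cm",d.round(2)); return d
def axes():
    s=observe(); M=R.from_rotvec(s["ee_rot"]).as_matrix(); print("t",s["time_s"],"pos",s["tool_pos"].round(4),"x",M[:,0].round(3),"y",M[:,1].round(3),"z",M[:,2].round(3),"F",s["force"].round(1),"gap",round(s["finger_gap"],3),"q",s["qpos"].round(2)); return M
E
python3 - <<'E'
from h import *
d=np.load("top0.npy");T=cloud("top",d); S=cloud("scene",np.load("scene0.npy"))
for n,X in(("top",T),("scene",S)):
  q=X.reshape(-1,3); 
  for c in [(.46,-.245),(.415,-.265),(.36,-.265)]:
    k=q[(np.hypot(q[:,0]-c[0],q[:,1]-c[1])<.035)&(q[:,2]>.024)&(q[:,2]<.08)]
    print(n,c,len(k),k.min(0).round(3),k.max(0).round(3),k.mean(0).round(3), "top",k[k[:,2]>.04].mean(0).round(3))
for px in[(386.4,223.9),(394.3,240.4),(393.2,257.5)]: print(at_z("top",px,.033).round(3))
# wheel / handle points
q=T.reshape(-1,3); k=q[(q[:,2]>.225)&(q[:,2]<.27)&(abs(q[:,0]-.44)<.08)&(abs(q[:,1]-.26)<.09)]; print("handle top",len(k),k.mean(0).round(3))
q=S.reshape(-1,3); k=q[(q[:,2]>.215)&(q[:,2]<.27)&(abs(q[:,0]-.44)<.08)&(abs(q[:,1]-.26)<.09)]; print("handle scene",len(k),k.mean(0).round(3))
for X in(T,S):
  q=X.reshape(-1,3); k=q[(q[:,2]>.15)&(q[:,2]<.175)&(abs(q[:,0]-.52)<.1)&(abs(q[:,1])<.1)]; print("pan rim",k.min(0).round(3),k.max(0).round(3))
axes(); go((.4,-.2,.25))
im=cv2.imread("pics/scene0.png")[235:280,265:315]; cv2.imwrite("pics/dial.png",cv2.resize(im,(600,540),interpolation=cv2.INTER_CUBIC))
E
```

```text
top (0.46, -0.245) 113 [ 0.425 -0.268  0.025] [ 0.494 -0.223  0.055] [ 0.469 -0.244  0.041] top [ 0.47  -0.243  0.045]
top (0.415, -0.265) 96 [ 0.4   -0.286  0.025] [ 0.436 -0.248  0.052] [ 0.417 -0.264  0.041] top [ 0.418 -0.264  0.046]
top (0.36, -0.265) 98 [ 0.338 -0.294  0.024] [ 0.377 -0.239  0.052] [ 0.356 -0.257  0.041] top [ 0.356 -0.259  0.046]
scene (0.46, -0.245) 126 [ 0.431 -0.268  0.024] [ 0.491 -0.234  0.049] [ 0.47  -0.254  0.039] top [ 0.472 -0.251  0.044]
scene (0.415, -0.265) 145 [ 0.4   -0.289  0.024] [ 0.44  -0.254  0.049] [ 0.416 -0.274  0.038] top [ 0.42  -0.271  0.044]
scene (0.36, -0.265) 143 [ 0.339 -0.284  0.024] [ 0.377 -0.252  0.05 ] [ 0.354 -0.269  0.038] top [ 0.357 -0.266  0.044]
[ 0.476 -0.244  0.033]
[ 0.417 -0.268  0.033]
[ 0.357 -0.26   0.033]
handle top 52 [0.45  0.215 0.253]
handle scene 78 [0.451 0.206 0.237]
pan rim [ 0.431 -0.088  0.15 ] [0.603 0.084 0.175]
pan rim [ 0.432 -0.094  0.15 ] [0.607 0.081 0.175]
t 1.7 pos [0.2154 0.5867 0.2453] x [ 0. -0. -1.] y [ 0.345  0.939 -0.   ] z [ 0.939 -0.345  0.   ] F [-0.1  0.1 -0.8] gap 0.997 q [ 1.15  0.31  1.63 -0.    1.2  -0.07]
to (0.4, -0.2, 0.25) shift cm [ -0.47 -67.49  44.44]
```

View pics/dial.png

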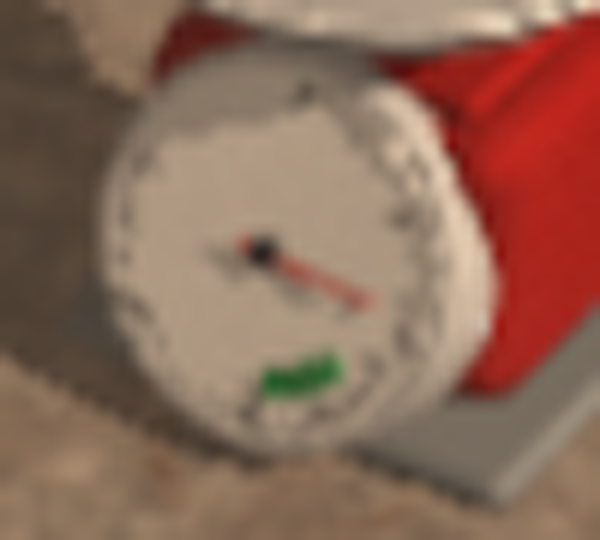

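Request:
{"op": "drive_tool", "data": {"targets": "-2 0 0 -0.117;-2 0 0 -0.117;-2 0 0 -0.118;0 -4.17 1.29 0;0 -4.17 1.29 0;0 -4.17 1.29 0;0 -4.17 1.29 0;0 -4.17 1.29 0;0 -4.17 1.29 0;0 -4.17 1.29 0", "grip": 6.5}}

```text
time_s: 2.7
tool_pos: [0.3059, 0.2932, 0.3055]
ee_rot: [-0.0, 1.57, 0.001]
force: [1.3, -0.6, 0.5]
finger_gap: 0.758
```

Request:
{"op": "drive_tool", "data": {"targets": "0 -4.17 1.29 0;0 -4.17 1.29 0;0 -4.17 1.29 0;0 -4.17 1.29 0;0 -4.17 1.29 0;0 -4.17 1.29 0;0 -4.17 1.29 0;0 -4.17 1.29 0;0 -4.17 1.29 0;0 -4.17 1.29 0"}}

```text
time_s: 3.7
tool_pos: [0.4351, -0.1241, 0.3056]
ee_rot: [0.0, 1.57, -0.0]
force: [-0.2, 0.5, 0.7]
finger_gap: 0.758
```

```bash
python3 - <<'E'
from h import *
axes(); go((.474,-.248,.033))
def onx(px,x=.44):
    o,d=ray("scene",px); return o+d*(x-o[0])/d[0]
f=lambda u,v:(u/12+265,v/12+235)
c=onx(f(262,250))
for n,p in(("tip",(370,303)),("greenL",(270,390)),("greenR",(335,362)),("tick12",(303,90))):
    r=onx(f(*p))-c; print(n,r.round(4),"ang",np.arctan2(-r[1],r[2]).round(2))
E
```

```text
t 3.7 pos [ 0.4351 -0.1241  0.3056] x [ 0.001 -0.    -1.   ] y [ 0.  1. -0.] z [ 1.    -0.     0.001] F [-0.2  0.5  0.7] gap 0.758 q [-0.37 -0.09  1.95  0.    1.28 -1.94]
to (0.474, -0.248, 0.033) shift cm [ 27.27 -12.39   3.87]
tip [ 0.     -0.0438  0.0075] ang 1.4
greenL [ 0.     -0.0028 -0.0452] ang 3.08
greenR [ 0.     -0.0298 -0.0199] ang 2.16
tick12 [ 0.     -0.0172  0.0606] ang 0.28
```

Request:
{"op": "drive_tool", "data": {"targets": "0 -4.13 1.29 0;0 -4.13 1.29 0;0 -4.13 1.29 0;4.5 0 0 0;4.5 0 0 0;4.5 0 0 0;4.5 0 0 0;4.5 0 0 0;3 0 0 0;1.8 0 0 0"}}

```text
time_s: 4.7
tool_pos: [0.4716, -0.2448, 0.0292]
ee_rot: [0.002, 1.575, 0.002]
force: [0.1, -0.7, -0.4]
finger_gap: 0.763
```

Request:
{"op": "drive_tool", "data": {"targets": "0 0 0 0;0 0 0 0;0 0 0 0;0 0 0 0;0 0 0 0;0 0 0 0;-1 0 0 0;-3 0 0 0;-4 0 0 0", "grip": 2, "newtons": 25}}

```text
time_s: 5.6
tool_pos: [0.4718, -0.2449, 0.1118]
ee_rot: [0.002, 1.575, 0.002]
force: [0.4, -0.2, -0.5]
finger_gap: 0.455
```

```bash
python3 - <<'E'
from h import *
axes(); go((.487,-.03,.24))
im,d=camera("scene"); cv2.imwrite("pics/c.png",cv2.resize(im[180:360,250:400,::-1],(600,720),interpolation=cv2.INTER_CUBIC)[:600])
E
```

```text
t 5.6 pos [ 0.4718 -0.2449  0.1118] x [-0.004  0.003 -1.   ] y [-0.     1.     0.003] z [ 1.     0.    -0.004] F [ 0.4 -0.2 -0.5] gap 0.455 q [-0.56  0.3   1.95 -0.    0.9  -2.13]
to (0.487, -0.03, 0.24) shift cm [-12.77  21.53   1.47]
```

Request:
{"op": "drive_tool", "data": {"targets": "-4 0 0 0;-3 2 .3 0;-3 3.5 .5 0;-2.8 3.5 .5 0;0 4 .5 0;0 4 .4 0;0 3.6 .1 0;3 0 0 0;3 0 0 0;1 0 0 0"}}

```text
time_s: 6.65
tool_pos: [0.4942, -0.0391, 0.168]
ee_rot: [-0.0, 1.576, 0.002]
force: [0.1, -0.2, -1.8]
finger_gap: 0.459
```

```bash
python3 - <<'E'
from h import *
axes(); go((.495,-.039,.169))
E
```

```text
t 6.65 pos [ 0.4942 -0.0391  0.168 ] x [-0.005  0.001 -1.   ] y [-0.001  1.     0.001] z [ 1.     0.001 -0.005] F [ 0.1 -0.2 -1.8] gap 0.459 q [-0.17  0.16  1.99 -0.    1.   -1.74]
to (0.495, -0.039, 0.169) shift cm [-0.1   0.01  0.08]
```

Request:
{"op": "drive_tool", "data": {"targets": ".4 0 0 0;0 0 0 0;0 0 0 0"}}

```text
time_s: 6.95
tool_pos: [0.4977, -0.0405, 0.1677]
ee_rot: [0.0, 1.568, -0.001]
force: [-0.2, 0.3, -0.6]
finger_gap: 0.457
```

Request:
{"op": "drive_tool", "data": {"targets": "0 0 0 0;0 0 0 0;0 0 0 0;-1.5 0 0 0;-4 0 0 0;-4 0 0 0;0 -4 0 0;0 -4 0 0;0 -4.2 -1 0;0 -4.2 -1 0", "grip": 5.2}}

```text
time_s: 7.95
tool_pos: [0.4764, -0.2054, 0.2618]
ee_rot: [-0.001, 1.57, 0.0]
force: [1.1, 0.1, 0.3]
finger_gap: 0.609
```

```bash
python3 - <<'E'
from h import *
axes(); go((.417,-.267,.031))
im,d=camera("scene"); i2,_=camera("top")
a=cv2.resize(im[235:280,265:315,::-1],(400,360),interpolation=cv2.INTER_CUBIC)
b=cv2.resize(i2[170:260,280:410,::-1],(780,540),interpolation=cv2.INTER_CUBIC)
o=np.zeros((600,800,3),np.uint8); o[:360,:400]=a; o[:360,400:]=cv2.resize(i2[180:250,285:363,::-1],(400,360),interpolation=cv2.INTER_CUBIC)
cv2.imwrite("pics/d.png",o[:360])
E
```

```text
t 7.95 pos [ 0.4764 -0.2054  0.2618] x [ 0.001 -0.001 -1.   ] y [-0.001  1.    -0.001] z [1.    0.001 0.001] F [1.1 0.1 0.3] gap 0.609 q [-0.49  0.09  1.87  0.    1.19 -2.06]
to (0.417, -0.267, 0.031) shift cm [23.08 -6.14 -5.98]
```

View pics/d.png

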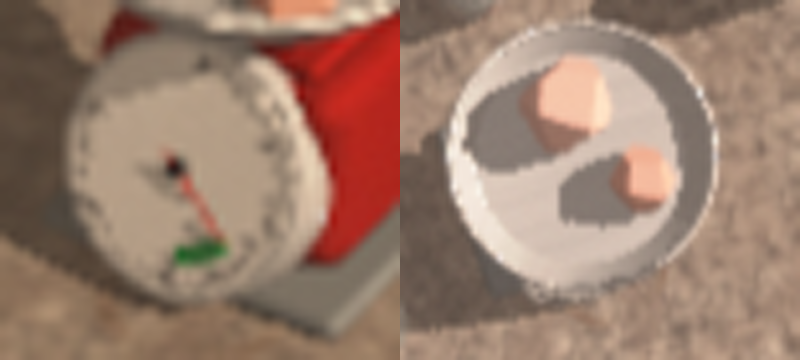

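```bash
cat > dial.py <<'E'
from h import *
def dial(im):
    a=im.astype(int); r,g,b=a[...,0],a[...,1],a[...,2]
    box=np.zeros((420,560),bool); box[240:272,272:300]=1
    G=box&(g>r+25)&(g>b+25); Rd=box&(r>g+35)&(r>b+35)
    out={}
    def onx(px,x=.44):
        o,d=ray("scene",px); return o+d*(x-o[0])/d[0]
    c=onx((265+262/12,235+250/12))
    for n,m in(("green",G),("red",Rd)):
        v,u=np.nonzero(m); p=np.array([onx((x,y))-c for x,y in zip(u,v)])
        rad=np.hypot(p[:,1],p[:,2]); k=rad>.012; th=np.arctan2(-p[k,1],p[k,2])%(2*np.pi)
        print(n,k.sum(),"min/med/max",th.min().round(2),np.median(th).round(2),th.max().round(2), "far",np.median(th[rad[k]>np.percentile(rad[k],60)]).round(2))
E
python3 - <<'E'
from dial import *
for f in[cv2.imread("pics/scene0.png")[:,:,::-1],camera("scene")[0]]: dial(f)
E
```

```text
green 12 min/med/max 2.28 2.79 3.13 far 3.01
red 25 min/med/max 0.51 1.31 5.53 far 0.57
green 10 min/med/max 2.37 2.86 3.13 far 3.07
red 19 min/med/max 0.51 2.07 5.53 far 0.58
```

Request:
{"op": "drive_tool", "data": {"targets": "0 -3.07 -2.99 0;0 -3.07 -2.99 0;4.5 0 0 0;4.5 0 0 0;4.5 0 0 0;4.5 0 0 0;3 0 0 0;2.1 0 0 0;0 0 0 0", "grip": 6.5}}

```text
time_s: 9.0
tool_pos: [0.4146, -0.2624, 0.0273]
ee_rot: [0.003, 1.577, 0.005]
force: [0.2, -1.0, -1.0]
finger_gap: 0.762
```

Request:
{"op": "drive_tool", "data": {"targets": "0 0 0 0;0 0 0 0;0 0 0 0;0 0 0 0;0 0 0 0;0 0 0 0;-1 0 0 0;-3 0 0 0;-4 0 0 0;-4 0 0 0", "grip": 2}}

```text
time_s: 10.0
tool_pos: [0.4158, -0.2649, 0.1514]
ee_rot: [0.001, 1.572, 0.001]
force: [0.2, -1.4, -1.3]
finger_gap: 0.422
```

```bash
python3 - <<'E'
from h import *
axes(); go((.495,.033,.24))
E
```

```text
t 10.0 pos [ 0.4158 -0.2649  0.1514] x [-0.002  0.001 -1.   ] y [-0.     1.     0.001] z [ 1.     0.    -0.002] F [ 0.2 -1.4 -1.3] gap 0.422 q [-0.66  0.17  2.01 -0.    0.96 -2.23]
to (0.495, 0.033, 0.24) shift cm [-8.85 29.8   7.91]
```

Request:
{"op": "drive_tool", "data": {"targets": "-3 3 1 0;-3 3.6 1 0;-2.85 3.6 1 0;0 4 1 0;0 4 1 0;0 4 1 0;0 4 1 0;0 3.6 .9 0;2 0 0 0;3 0 0 0"}}

```text
time_s: 11.0
tool_pos: [0.4976, 0.0339, 0.1908]
ee_rot: [-0.003, 1.565, 0.002]
force: [-0.6, -0.7, -0.6]
finger_gap: 0.422
```

Request:
{"op": "drive_tool", "data": {"targets": "2 0 0 0;.5 0 0 0;0 0 0 0;0 0 0 0"}}

```text
time_s: 11.4
tool_pos: [0.4965, 0.0324, 0.165]
ee_rot: [0.0, 1.569, -0.0]
force: [0.0, 0.1, -0.5]
finger_gap: 0.427
```

Request:
{"op": "drive_tool", "data": {"targets": "0 0 0 0;0 0 0 0;0 0 0 0;-1.5 0 0 0;-4 0 0 0;-4 0 0 0;-4 0 0 0;0 3 -3 0;0 3 -3 0;0 0 0 0", "grip": 5}}

```text
time_s: 12.4
tool_pos: [0.4328, 0.0948, 0.2992]
ee_rot: [-0.001, 1.572, 0.004]
force: [-0.3, -0.3, -1.1]
finger_gap: 0.585
```

```bash
python3 - <<'E'
from dial import *
axes()
im,d=camera("scene"); i2,_=camera("top"); dial(im)
o=np.zeros((360,800,3),np.uint8); o[:,:400]=cv2.resize(im[235:280,265:315,::-1],(400,360),interpolation=cv2.INTER_CUBIC); o[:,400:]=cv2.resize(i2[180:250,285:363,::-1],(400,360),interpolation=cv2.INTER_CUBIC)
cv2.imwrite("pics/e.png",o)
for c in("scene","top"):
  for q,z in(("mill_handle_grip",.23),("mill_wheel_centre",.191)):
    for r in tip_of(c,q)[:2]: print(c,q,round(r["conf"],2),np.round(r["position"]),at_z(c,r["position"],z).round(4))
E
```

```text
t 12.4 pos [0.4328 0.0948 0.2992] x [-0.001  0.002 -1.   ] y [-0.004  1.     0.002] z [ 1.     0.004 -0.001] F [-0.3 -0.3 -1.1] gap 0.585 q [ 0.12 -0.11  1.98  0.    1.27 -1.46]
green 11 min/med/max 2.28 2.73 3.13 far 2.95
red 18 min/med/max 0.56 3.13 5.53 far 3.13
scene mill_handle_grip 0.51 [242. 186.] [0.4541 0.2138 0.23  ]
scene mill_handle_grip 0.2 [328. 240.] [ 0.4448 -0.2175  0.23  ]
scene mill_wheel_centre 0.54 [232. 192.] [0.4426 0.2582 0.191 ]
top mill_handle_grip 0.61 [250. 230.] [0.4515 0.2245 0.23  ]
top mill_handle_grip 0.22 [330. 218.] [ 0.4805 -0.0263  0.23  ]
top mill_wheel_centre 0.63 [240. 236.] [0.4374 0.2594 0.191 ]
```

View pics/e.png

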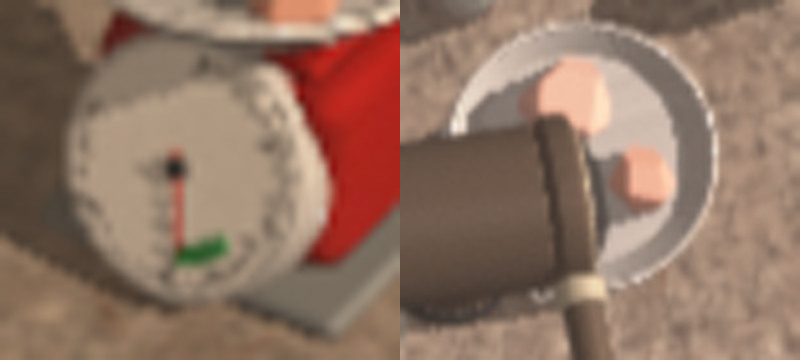

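```bash
python3 - <<'E'
from h import *
f=lambda u,v:np.array((u/8+265-.44,v/8+235-.44))
pts=dict(tick=(203,60),gL0=(177,250),gL1=(177,262),gR0=(224,238),gR1=(228,250),s0=(370*8/12,303*8/12),s1=(225,245),s2=(180,252))
hub=(175,168)
for yaw in np.arange(-.6,.61,.15):
    n=np.array([np.cos(yaw),np.sin(yaw),0]); rt=np.array([np.sin(yaw),-np.cos(yaw),0])
    c0=np.array([.515,-.003,0])-.078*n
    def hit(p):
        o,d=ray("scene",f(*p)); return o+d*((c0-o)@n)/(d@n)
    c=hit(hub); print(yaw.round(2),c.round(3),{k:(round(float(np.arctan2((hit(p)-c)@rt,(hit(p)-c)[2])),2),round(float(np.linalg.norm(hit(p)-c))*1000)) for k,p in pts.items()})
# body edges: points with z .02-.10 near scale
T=cloud("top",np.load("top0.npy")); S=cloud("scene",np.load("scene0.npy"))
q=S.reshape(-1,3); k=q[(q[:,2]>.03)&(q[:,2]<.1)&(abs(q[:,0]-.5)<.12)&(abs(q[:,1])<.1)]
im=cv2.imread("pics/scene0.png").reshape(-1,3).astype(int)
m=(q[:,2]>.02)&(q[:,2]<.1)&(abs(q[:,0]-.5)<.12)&(abs(q[:,1])<.12)&(im[:,2]>im[:,1]+60)
k=q[m]; v=np.cov(k[:,:2].T); w,V=np.linalg.eigh(v); print("red side",len(k),k.mean(0).round(3),V[:,1].round(3),w)
print("dial face", )
B=S[243:268,276:296].reshape(-1,3); B=B[B[:,0]<.47]; u,s_,vt=np.linalg.svd(B-B.mean(0)); print(len(B),B.mean(0).round(3),vt[2].round(3),s_.round(3))
E
```

```text
-0.6 [ 0.173 -0.365  0.391] {'tick': (0.72, 105), 'gL0': (3.01, 23), 'gL1': (3.04, 27), 'gR0': (1.06, 126), 'gR1': (1.07, 134), 's0': (0.98, 181), 's1': (1.06, 128), 's2': (2.57, 21)}
-0.45 [ 0.366 -0.131  0.168] {'tick': (0.51, 84), 'gL0': (3.09, 35), 'gL1': (3.1, 41), 'gR0': (1.3, 71), 'gR1': (1.33, 76), 's0': (1.05, 112), 's1': (1.33, 72), 's2': (2.95, 34)}
-0.3 [ 0.41  -0.079  0.117] {'tick': (0.39, 73), 'gL0': (3.11, 38), 'gL1': (3.12, 44), 'gR0': (1.58, 47), 'gR1': (1.64, 51), 's0': (1.15, 74), 's1': (1.63, 48), 's2': (3.03, 38)}
-0.15 [ 0.428 -0.057  0.097] {'tick': (0.32, 67), 'gL0': (3.12, 40), 'gL1': (3.12, 46), 'gR0': (1.86, 38), 'gR1': (1.93, 42), 's0': (1.26, 55), 's1': (1.93, 39), 's2': (3.06, 39)}
0.0 [ 0.437 -0.046  0.086] {'tick': (0.28, 64), 'gL0': (3.12, 40), 'gL1': (3.13, 47), 'gR0': (2.1, 35), 'gR1': (2.17, 39), 's0': (1.39, 44), 's1': (2.16, 37), 's2': (3.08, 40)}
0.15 [ 0.442 -0.04   0.081] {'tick': (0.25, 61), 'gL0': (3.13, 41), 'gL1': (3.13, 47), 'gR0': (2.28, 34), 'gR1': (2.34, 39), 's0': (1.53, 38), 's1': (2.33, 37), 's2': (3.09, 41)}
0.3 [ 0.444 -0.038  0.078] {'tick': (0.23, 59), 'gL0': (3.13, 41), 'gL1': (3.13, 47), 'gR0': (2.41, 35), 'gR1': (2.46, 40), 's0': (1.67, 34), 's1': (2.46, 37), 's2': (3.09, 42)}
0.45 [ 0.445 -0.037  0.077] {'tick': (0.22, 57), 'gL0': (3.13, 41), 'gL1': (3.13, 47), 'gR0': (2.5, 36), 'gR1': (2.54, 41), 's0': (1.81, 32), 's1': (2.54, 39), 's2': (3.1, 42)}
0.6 [ 0.444 -0.037  0.078] {'tick': (0.21, 56), 'gL0': (3.13, 41), 'gL1': (3.13, 47), 'gR0': (2.56, 37), 'gR1': (2.6, 43), 's0': (1.93, 32), 's1': (2.6, 40), 's2': (3.1, 42)}
red side 339 [ 0.532 -0.062  0.069] [-0.972 -0.234] [3.03238590e-05 6.46664124e-04]
dial face
426 [ 0.453 -0.016  0.059] [ 0.877 -0.409  0.25 ] [1.411 0.48  0.338]
```

```bash
python3 - <<'E'
from h import *
a=camera("scene")[0].astype(float); cv2.imwrite("pics/s2.png",a[:,:,::-1])
np.set_printoptions(linewidth=200)
red=a[...,0]-(a[...,1]+a[...,2])/2; gr=a[...,1]-(a[...,0]+a[...,2])/2
print("cols 280-297 red"); 
for v in range(250,270): print(v,red[v,280:297].astype(int)," | ",gr[v,283:297].astype(int))
E
```

```text
cols 280-297 red
250 [34 33 33 34 33 34 33 33 34 33 33 33 33 33 32 34 34]  |  [0 0 0 1 0 0 0 0 0 0 0 1 0 0]
251 [33 34 33 32 34 34 33 34 33 33 33 33 33 32 33 33 32]  |  [1 0 1 0 0 0 0 0 0 0 1 0 0 1]
252 [34 34 33 33 34 34 34 33 33 34 32 34 32 33 32 33 32]  |  [0 0 0 0 0 0 0 1 0 1 0 1 0 0]
253 [33 33 33 33 34 35 47 51 32 34 33 33 34 33 32 33 32]  |  [  0   0   0  -8 -10   1   0   0   0   0   0   0   0   0]
254 [34 33 33 33 31 32 48 55 31 33 33 33 34 33 33 32 33]  |  [  0   0  -1 -13 -17   0   0   0   0   0   0   0   0   0]
255 [33 32 30 29 25 22 13 16 27 33 32 33 33 33 34 33 34]  |  [ 0  0 -1 -2  0  0  0  1  0  0  0  0  0  0]
256 [33 32 29 27 26 21 11 15 25 33 33 33 33 33 34 32 33]  |  [ 0 -1 -1 -2 -1  0  0  0  0  0  0  0  1  0]
257 [33 32 31 29 26 25 38 58 29 33 33 34 33 33 34 33 33]  |  [  0   0   0 -11 -19   0   0   0   0   0   0   0   0   0]
258 [33 34 33 31 29 30 53 83 33 33 32 33 33 33 33 33 33]  |  [  0   0   1 -13 -29   0   0   1   0   0   0   0   0   0]
259 [33 33 34 32 30 30 53 83 33 34 33 33 34 33 32 33 33]  |  [  0   0   0 -13 -29   0   0   0   0   0   0   1   0   0]
260 [
[... 597 characters left out ...]
3  33  33  32  30  30  40  56  20  12  -5  -9 -17   4  32  28  26]  |  [  0   0   0  -6 -14   9  17  31  37  44  31   0   0  -1]
266 [ 32  33  33  32  29  26  26  20 -19 -20 -18 -21 -17   8  32  28  27]  |  [ 0  0  0  1 17 44 44 44 47 45 23  0  0  0]
267 [ 29  32  31  33  32  28  17  -8 -16 -12  -7   4  16  23  28  26  30]  |  [ 0  0  0  7 37 43 37 33 24 14  8  0 -1  0]
268 [27 30 29 29 28 26 19 17 17 18 18 18 28 28 24 28 29]  |  [ 0  0  0  4 14 14 12  9  9  0  0  0  0  0]
269 [22 25 28 29 27 20 24 32 31 32 27 22 23 26 28 29 26]  |  [-1 -1 -1 -1  0  1  0  0  0  0  0  0  0  0][ WARN:0@2.368] global loadsave.cpp:1063 imwrite_ Unsupported depth image for selected encoder is fallbacked to CV_8U.
```

```bash
python3 - <<'E'
from h import *
from scipy.optimize import least_squares
p=camera_params("scene");M=np.array(p["mtx"]);Rc=R.from_rotvec(p["rotation"]).as_matrix();o=np.array(p["position"])
def proj(P):
    c=Rc.T@(np.array(P)-o); return np.array([M[0,0]*c[0]/-c[2]+M[0,2],M[1,1]*-c[1]/-c[2]+M[1,2]])
C0=np.array([.452,-.03,.07])
def fr(yaw,t):
    n=np.array([np.cos(yaw),np.sin(yaw),0]); rt=np.array([np.sin(yaw),-np.cos(yaw),0]); up=np.array([0,0,1])*np.cos(t)+n*np.sin(t); return rt,up,np.cross(rt,up)
def dirn(yaw,t,a):
    rt,up,_=fr(yaw,t); d=np.sin(a)*rt+np.cos(a)*up; v=proj(C0+.03*d)-proj(C0); return np.arctan2(v[0],v[1]) # image angle from down, + right
# s0 pointer
a=cv2.imread("pics/scene0.png").astype(float); red=a[...,2]-(a[...,1]+a[...,0])/2-33
pts=[];w=[]
for v in range(245,270):
    for u in range(280,300):
        if red[v,u]>14 and (u>=288): pts.append((u,v));w.append(red[v,u])
pts=np.array(pts);w=np.array(w); m=(pts*w[:,None]).sum(0)/w.sum(); ev,V=np.linalg.eigh(((pts-m)*w[:,None]).T@(pts-m)); v=V[:,1]*np.sign(V[0,1]); s0=np.arctan2(v[0],v[1]); print("s0 pts",len(pts),"img ang",s0.round(3))
hub=np.array([286.65,255.6])
al=np.linspace(0,np.pi,3000)
for yaw in(.15,.235,.32):
  for t in(-.1,0,.1,.2,.3):
    D=np.unwrap([dirn(yaw,t,x) for x in al]); inv=lambda im:float(al[np.argmin(abs(D-im))])
    rt,up,n=fr(yaw,t)
    g=[proj(C0+.045*(np.sin(x)*rt+np.cos(x)*up))-proj(C0) for x in(2.25,2.97)]
    print(yaw,t,"s0 %.2f s1 %.2f s2(slope0) %.2f (slope.012) %.2f"%(inv(s0),inv(np.arctan2(50,77)),inv(0),inv(.012)),"implied face centre from gR,gL:",(np.array([293.1,265.5])-g[0]).round(2),(np.array([286.4,267])-g[1]).round(2),"sep",(g[0]-g[1]).round(2))
E
```

```text
s0 pts 15 img ang 1.129
0.15 -0.1 s0 0.00 s1 0.00 s2(slope0) 0.00 (slope.012) 0.00 implied face centre from gR,gL: [284.35 254.65] [283.66 255.86] sep [ 6.01 -0.29]
0.15 0 s0 0.00 s1 0.00 s2(slope0) 0.00 (slope.012) 0.00 implied face centre from gR,gL: [284.92 254.21] [284.54 255.18] sep [ 6.33 -0.53]
0.15 0.1 s0 1.53 s1 2.25 s2(slope0) 3.06 (slope.012) 3.05 implied face centre from gR,gL: [285.48 253.83] [285.43 254.6 ] sep [ 6.65 -0.73]
0.15 0.2 s0 1.53 s1 2.19 s2(slope0) 2.98 (slope.012) 2.96 implied face centre from gR,gL: [286.05 253.53] [286.31 254.14] sep [ 6.97 -0.9 ]
0.15 0.3 s0 1.54 s1 2.14 s2(slope0) 2.90 (slope.012) 2.88 implied face centre from gR,gL: [286.6 253.3] [287.18 253.78] sep [ 7.28 -1.02]
0.235 -0.1 s0 0.00 s1 0.00 s2(slope0) 0.00 (slope.012) 0.00 implied face centre from gR,gL: [283.85 255.12] [283.63 256.  ] sep [ 6.48 -0.62]
0.235 0 s0 0.00 s1 0.00 s2(slope0) 0.00 (slope.012) 0.00 implied face centre from gR,gL: [284.35 254.65] [284.42 255.28] sep [ 6.77 -0.87]
0.235 0.1 s0 1.60 s1 2.33 s2(slope0) 3.08 (slope.012) 3.06 implied face centre from gR,gL: [284.86
[... 321 characters left out ...]
42]
0.32 -0.1 s0 0.00 s1 0.00 s2(slope0) 0.00 (slope.012) 0.00 implied face centre from gR,gL: [283.41 255.61] [283.61 256.14] sep [ 6.9  -0.97]
0.32 0 s0 0.00 s1 0.00 s2(slope0) 0.00 (slope.012) 0.00 implied face centre from gR,gL: [283.85 255.12] [284.31 255.38] sep [ 7.16 -1.24]
0.32 0.1 s0 1.68 s1 2.40 s2(slope0) 3.09 (slope.012) 3.08 implied face centre from gR,gL: [284.3 254.7] [285.01 254.72] sep [ 7.42 -1.48]
0.32 0.2 s0 1.67 s1 2.34 s2(slope0) 3.03 (slope.012) 3.02 implied face centre from gR,gL: [284.74 254.34] [285.71 254.17] sep [ 7.67 -1.68]
0.32 0.3 s0 1.67 s1 2.29 s2(slope0) 2.97 (slope.012) 2.96 implied face centre from gR,gL: [285.17 254.07] [286.4  253.74] sep [ 7.93 -1.83]
```

```bash
python3 - <<'E'
from h import *
import math
ds=[camera("scene")[1] for _ in range(6)]; d=np.median(ds,0); P=cloud("scene",d)
v,u=np.mgrid[0:420,0:560]
m=((u-285.5)**2/9.0**2+(v-256)**2/11.0**2<1)&(d>0)
B=P[m]; 
for it in range(6):
    c=B.mean(0); n=np.linalg.svd(B-c)[2][2]; e=(B-c)@n; s=max(1.5*np.median(abs(e))*1.5,.001); B=B[abs(e)<s]
n*=np.sign(n[0]); print(m.sum(),len(B),"centre",c.round(4),"n",n.round(3),"yaw",math.atan2(n[1],n[0]),"tilt",math.asin(n[2]),"rms",np.std((B-c)@n))
# full-face extent: pixels within 3mm of the plane
Q=(P-c)@n; face=(abs(Q)<.003)&(abs(u-287)<22)&(abs(v-256)<22)
F=P[face]; rt=np.cross(n,[0,0,1.]); rt/=np.linalg.norm(rt); 
up=np.cross(rt,n); up*=np.sign(up[2]); print("rt",rt.round(2),"up",up.round(2))
a=(F-c)@rt; b=(F-c)@up; print("extent r",np.percentile(a,[0,2,98,100]).round(3),"u",np.percentile(b,[0,2,98,100]).round(3))
for r in range(236,278,2): print(r,"".join("#" if face[r,k] else "." for k in range(265,312)))
print((np.array([np.round((P[256,k]-c)@n*1000,1) for k in range(268,310,2)])))
E
```

```text
310 183 centre [ 0.4563 -0.0162  0.0595] n [ 0.892  0.261 -0.369] yaw 0.2849824379068679 tilt -0.3783001752796212 rms 0.0005034293384903628
rt [ 0.28 -0.96  0.  ] up [0.35 0.1  0.93]
extent r [-0.063 -0.043  0.059  0.064] u [-0.067 -0.065  0.053  0.09 ]
236 ........................................#......
238 ......................................####.....
240 .................####.##.......................
242 ..............################.................
244 ............#####################..............
246 ...........#####################.##............
248 ..........#########################............
250 .........##.#########################..........
252 .........###################.#######...........
254 .........#############################.........
256 .........#############.###############.........
258 .........#########################.###.........
260 .........#############################.........
262 ..........############.###############.........
264 ...........################.#########..........
266 ............########################...........
268 .###..........#####################............
270 ......##........#################..............
272 ..........###........########..................
274 ..............###..............................
276 ...................####........................
[53.5 58.9 60.5 -0.   1.2 -0.3 -2.6  1.  -0.3 -2.3 -2.2 -1.6  1.  -0.7
 -1.2  0.9 -1.2  2.  12.2 24.6 29. ]
```

```bash
python3 - <<'E'
from h import *
p=camera_params("scene");M=np.array(p["mtx"]);Rc=R.from_rotvec(p["rotation"]).as_matrix();o=np.array(p["position"])
def proj(P):
    c=Rc.T@(np.array(P)-o); return np.array([M[0,0]*c[0]/-c[2]+M[0,2],M[1,1]*-c[1]/-c[2]+M[1,2]])
C0=np.array([.4563,-.0162,.0595])
for yaw,t in((.285,.378),(.235,.378),(.285,.35),(.285,.41),(.33,.378)):
    n=np.array([np.cos(yaw)*np.cos(t),np.sin(yaw)*np.cos(t),-np.sin(t)]); rt=np.array([np.sin(yaw),-np.cos(yaw),0]); up=np.cross(rt,-n); up*=np.sign(up[2])
    J=np.stack([(proj(C0+.01*rt)-proj(C0))/.01,(proj(C0+.01*up)-proj(C0))/.01],1); Ji=np.linalg.inv(J)
    f=lambda v:(lambda w:(round(float(np.arctan2(w[0],w[1])),3)))(Ji@np.array(v))
    raise_px=J.shape and (proj(C0-.003*n)-proj(C0))
    best=None
    G=[np.array([293.1,265.5]),np.array([286.4,267.])]
    cs=[[ (G[i]-J@(r*np.array([np.sin(a),np.cos(a)]))).round(2).tolist() for i,a in((0,2.25),(1,2.97))] for r in(.035,.038,.041)]
    print(yaw,t,"s0",f((np.sin(1.129),np.cos(1.129))),"s1",f((50,77)),"s2",f((0,1)),f((.012,1)),"3mm raise px",raise_px.round(2),"tip dist mm",np.round(np.linalg.norm(Ji@np.array((0,9.5)))*1000),cs)
E
```

```text
0.285 0.378 s0 1.636 s1 2.227 s2 2.91 2.896 3mm raise px [-0.48  0.15] tip dist mm 32.0 [[[287.52, 256.53], [286.95, 256.57]], [[287.04, 255.76], [286.99, 255.68]], [[286.57, 254.99], [287.04, 254.79]]]
0.235 0.378 s0 1.599 s1 2.185 s2 2.884 2.87 3mm raise px [-0.51  0.14] tip dist mm 32.0 [[[287.86, 256.36], [287.16, 256.59]], [[287.41, 255.58], [287.22, 255.7]], [[286.96, 254.8], [287.29, 254.81]]]
0.285 0.35 s0 1.637 s1 2.238 s2 2.927 2.913 3mm raise px [-0.48  0.17] tip dist mm 32.0 [[[287.42, 256.56], [286.79, 256.62]], [[286.94, 255.79], [286.83, 255.73]], [[286.45, 255.03], [286.86, 254.84]]]
0.285 0.41 s0 1.635 s1 2.215 s2 2.891 2.877 3mm raise px [-0.47  0.12] tip dist mm 31.0 [[[287.63, 256.5], [287.12, 256.52]], [[287.16, 255.72], [287.18, 255.63]], [[286.69, 254.95], [287.24, 254.73]]]
0.33 0.378 s0 1.669 s1 2.263 s2 2.932 2.918 3mm raise px [-0.44  0.16] tip dist mm 32.0 [[[287.23, 256.68], [286.76, 256.56]], [[286.73, 255.93], [286.79, 255.67]], [[286.22, 255.17], [286.82, 254.77]]]
```

```bash
python3 - <<'E'
from h import *
from scipy.optimize import least_squares
T=cloud("top",np.load("top0.npy")).reshape(-1,3); S=cloud("scene",np.load("scene0.npy")).reshape(-1,3)
for X in(T,S):
    q=X[np.hypot(X[:,0]-.44,X[:,1]-.26)<.11]
    rr=np.hypot(q[:,0]-.44,q[:,1]-.26)
    k=q[(rr>.075)&(rr<.105)&(q[:,2]>.138)&(q[:,2]<.16)]
    f=least_squares(lambda p:np.hypot(k[:,0]-p[0],k[:,1]-p[1])-.0875,[.44,.26],loss="soft_l1",f_scale=.003); print("hopper",len(k),f.x.round(4),f.fun.std().round(4))
    k=q[(q[:,2]>.180)&(q[:,2]<.206)&(rr>.034)&(rr<.06)]
    f=least_squares(lambda p:np.hypot(k[:,0]-p[0],k[:,1]-p[1])-.044,[.44,.26],loss="soft_l1",f_scale=.003); print("wheel",len(k),f.x.round(4),f.fun.std().round(4),np.median(k[:,2]).round(3))
k=T[(T[:,2]>.243)&(T[:,2]<.265)&(np.hypot(T[:,0]-.45,T[:,1]-.215)<.03)]; print(len(k),k.mean(0).round(4),k.min(0).round(3),k.max(0).round(3))
axes(); go((.451,.217,.30)); go((.451,.217,.228))
E
```

```text
hopper 681 [0.4403 0.2571] 0.0043
wheel 294 [0.4405 0.2559] 0.0034 0.197
hopper 260 [0.4423 0.2522] 0.0047
wheel 150 [0.4425 0.2503] 0.0041 0.194
48 [0.4499 0.2152 0.2536] [0.439 0.205 0.246] [0.461 0.226 0.263]
t 13.05 pos [0.4359 0.0923 0.2986] x [-0. -0. -1.] y [ 0.  1. -0.] z [ 1. -0. -0.] F [ 0.4 -0.3  0.6] gap 0.584 q [ 0.11 -0.1   1.97 -0.    1.27 -1.46]
to (0.451, 0.217, 0.3) shift cm [-0.14 12.47  1.51]
to (0.451, 0.217, 0.228) shift cm [ 7.06 12.47  1.51]
```

Request:
{"op": "drive_tool", "data": {"targets": "0 4 .4 0;0 4 .5 0;0 4.3 .5 0;0 0 0 0;2 0 0 0;2.5 0 0 0;1.6 0 0 0;1 0 0 0;0 0 0 0", "grip": 6}}

```text
time_s: 13.95
tool_pos: [0.4486, 0.2146, 0.2262]
ee_rot: [-0.001, 1.574, -0.001]
force: [0.7, -1.4, -0.6]
finger_gap: 0.698
```

Request:
{"op": "drive_tool", "data": {"targets": "0 0 0 0;0 0 0 0;0 0 0 0;0 0 0 0;0 0 0 0;0 0 0 0", "grip": 1, "newtons": 40}}

```text
time_s: 14.55
tool_pos: [0.4506, 0.2152, 0.2291]
ee_rot: [-0.001, 1.568, -0.0]
force: [-0.8, -3.9, 5.6]
finger_gap: 0.27
```

```bash
python3 - <<'E'
from h import *
axes(); i,d=camera("scene"); cv2.imwrite("pics/f.png",cv2.resize(i[150:270,180:340,::-1],(800,600),interpolation=cv2.INTER_CUBIC))
E
```

```text
t 14.55 pos [0.4506 0.2152 0.2291] x [ 0.002 -0.001 -1.   ] y [-0.001  1.    -0.001] z [1.    0.001 0.002] F [-0.8 -3.9  5.6] gap 0.27 q [ 0.36  0.08  1.94 -0.    1.12 -1.21]
```

View pics/f.png

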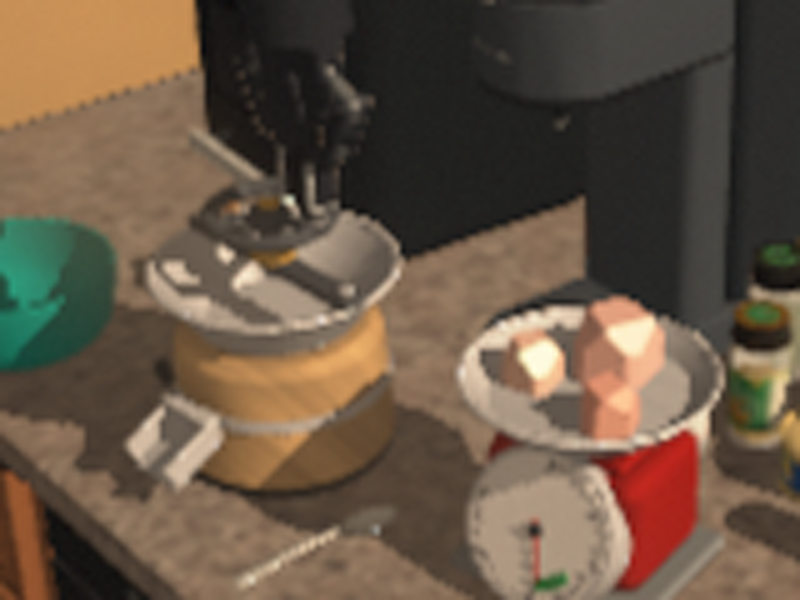

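```bash
cat > arc.py <<'E'
import numpy as np
def arc(phi,dphi,n,Rr=4.2):
    a=phi+dphi*np.arange(n+1); x=Rr*np.cos(a);y=Rr*np.sin(a); dz=dphi/6.283*.25
    print(";".join(f"{-dz:.2f} {b:.2f} {c:.2f} 0" for b,c in zip(np.diff(y),np.diff(x))),"end phi",a[-1])
E
python3 -c "
from arc import *
arc(-1.334,-.2,8); arc(-1.334-1.6,-.2,10)"
```

```text
0.01 -0.11 -0.83 0;0.01 0.05 -0.84 0;0.01 0.22 -0.81 0;0.01 0.37 -0.75 0;0.01 0.52 -0.66 0;0.01 0.64 -0.55 0;0.01 0.73 -0.41 0;0.01 0.80 -0.25 0 end phi -2.934
0.01 0.83 -0.09 0;0.01 0.84 0.08 0;0.01 0.80 0.24 0;0.01 0.74 0.40 0;0.01 0.65 0.54 0;0.01 0.53 0.65 0;0.01 0.39 0.74 0;0.01 0.23 0.81 0;0.01 0.07 0.84 0;0.01 -0.10 0.83 0 end phi -4.934
```

Request:
{"op": "drive_tool", "data": {"targets": "0.01 -0.11 -0.83 0;0.01 0.05 -0.84 0;0.01 0.22 -0.81 0;0.01 0.37 -0.75 0"}}

```text
time_s: 15.0
tool_pos: [0.4186, 0.2201, 0.2288]
ee_rot: [-0.001, 1.567, -0.001]
force: [0.9, -3.6, 5.6]
finger_gap: 0.272
```

Request:
{"op": "drive_tool", "data": {"targets": "0.01 0.52 -0.66 0;0.01 0.64 -0.55 0;0.01 0.73 -0.41 0;0.01 0.80 -0.25 0"}}

```text
time_s: 15.4
tool_pos: [0.399, 0.2478, 0.2282]
ee_rot: [-0.0, 1.569, 0.0]
force: [1.1, -3.9, 5.5]
finger_gap: 0.265
```

Request:
{"op": "drive_tool", "data": {"targets": "0.01 0.83 -0.09 0;0.01 0.84 0.08 0"}}

```text
time_s: 15.6
tool_pos: [0.3991, 0.2647, 0.228]
ee_rot: [-0.0, 1.569, 0.0]
force: [1.3, -2.6, 6.0]
finger_gap: 0.269
```

```bash
python3 -c "
from h import *
axes()
s=observe()
p=np.array([[.4506,.2152],[.4186,.2201],[.399,.2478],s['tool_pos'][:2]])
from scipy.optimize import least_squares
f=least_squares(lambda c:np.hypot(*(p-c).T)-.042,[.441,.255]);print(f.x,f.fun)"
```

```text
t 15.6 pos [0.3991 0.2647 0.228 ] x [ 0.002  0.    -1.   ] y [-0.001  1.     0.   ] z [1.    0.001 0.002] F [ 1.3 -2.6  6. ] gap 0.269 q [ 0.5   0.04  1.99 -0.    1.11 -1.08]
[0.44021902 0.25599304] [ 9.31953181e-05 -9.90126888e-05  2.53949726e-05  5.02608777e-05]
```

Request:
{"op": "drive_tool", "data": {"targets": "0.01 0.80 0.24 0;0.01 0.74 0.40 0"}}

```text
time_s: 15.8
tool_pos: [0.4056, 0.28, 0.2278]
ee_rot: [-0.001, 1.569, 0.0]
force: [1.0, -4.5, 6.2]
finger_gap: 0.268
```

Request:
{"op": "drive_tool", "data": {"targets": "0.01 0.65 0.54 0"}}

```text
time_s: 15.9
tool_pos: [0.411, 0.2864, 0.2277]
ee_rot: [-0.001, 1.569, 0.0]
force: [-0.1, -4.3, 7.4]
finger_gap: 0.271
```

Request:
{"op": "drive_tool", "data": {"targets": "0.01 0.53 0.65 0;0.01 0.39 0.74 0"}}

```text
time_s: 16.1
tool_pos: [0.4246, 0.2953, 0.2275]
ee_rot: [-0.002, 1.57, -0.0]
force: [-0.5, -5.4, 7.1]
finger_gap: 0.264
```

Request:
{"op": "drive_tool", "data": {"targets": "0.01 0.23 0.81 0"}}

```text
time_s: 16.2
tool_pos: [0.4325, 0.2976, 0.2274]
ee_rot: [-0.002, 1.571, -0.0]
force: [-3.0, -5.1, 7.6]
finger_gap: 0.266
```

Request:
{"op": "drive_tool", "data": {"targets": "0.01 0.07 0.84 0"}}

```text
time_s: 16.3
tool_pos: [0.4406, 0.2984, 0.2273]
ee_rot: [-0.001, 1.572, -0.0]
force: [-2.8, -3.8, 9.0]
finger_gap: 0.266
```

```bash
python3 -c "
from arc import *
arc(-4.734,-.2,10)"
```

```text
0.01 -0.10 0.83 0;0.01 -0.27 0.80 0;0.01 -0.42 0.73 0;0.01 -0.55 0.63 0;0.01 -0.67 0.51 0;0.01 -0.76 0.36 0;0.01 -0.81 0.21 0;0.01 -0.84 0.04 0;0.01 -0.83 -0.13 0;0.01 -0.79 -0.29 0 end phi -6.734
```

Request:
{"op": "drive_tool", "data": {"targets": "0 -0.10 0.83 0"}}

```text
time_s: 16.4
tool_pos: [0.4487, 0.2976, 0.2272]
ee_rot: [-0.001, 1.572, 0.0]
force: [-4.4, -3.0, 7.4]
finger_gap: 0.264
```

Request:
{"op": "drive_tool", "data": {"targets": "0 -0.26 0.80 0"}}

```text
time_s: 16.5
tool_pos: [0.4565, 0.2953, 0.2272]
ee_rot: [-0.0, 1.573, 0.001]
force: [-5.5, -2.3, 7.1]
finger_gap: 0.267
```

Request:
{"op": "drive_tool", "data": {"targets": "0 -0.42 0.73 0"}}

```text
time_s: 16.6
tool_pos: [0.4637, 0.2915, 0.2272]
ee_rot: [0.001, 1.573, 0.001]
force: [-4.5, -0.8, 6.9]
finger_gap: 0.268
```

Request:
{"op": "drive_tool", "data": {"targets": "0 -0.55 0.63 0"}}

```text
time_s: 16.7
tool_pos: [0.4701, 0.2864, 0.2272]
ee_rot: [0.002, 1.573, 0.002]
force: [-3.9, 0.2, 5.8]
finger_gap: 0.272
```

Request:
{"op": "drive_tool", "data": {"targets": "0 -0.67 0.51 0"}}

```text
time_s: 16.8
tool_pos: [0.4753, 0.2801, 0.2271]
ee_rot: [0.003, 1.572, 0.003]
force: [-3.2, 1.3, 5.4]
finger_gap: 0.269
```

Request:
{"op": "drive_tool", "data": {"targets": "0 -0.76 0.36 0"}}

```text
time_s: 16.9
tool_pos: [0.4793, 0.2728, 0.2271]
ee_rot: [0.004, 1.571, 0.003]
force: [-2.9, 2.9, 3.9]
finger_gap: 0.275
```

Request:
{"op": "drive_tool", "data": {"targets": "0 -0.81 0.21 0"}}

```text
time_s: 17.0
tool_pos: [0.482, 0.2643, 0.2271]
ee_rot: [0.003, 1.569, 0.003]
force: [-1.6, 2.7, 4.0]
finger_gap: 0.265
```

Request:
{"op": "drive_tool", "data": {"targets": "0 -0.84 0.04 0"}}

```text
time_s: 17.1
tool_pos: [0.4828, 0.2568, 0.2271]
ee_rot: [0.006, 1.568, 0.005]
force: [-1.3, 19.2, 2.4]
finger_gap: 0.267
```

Request:
{"op": "drive_tool", "data": {"targets": "0 -0.2 0 0;0 0 0 0;0 0 0 0"}}

```text
time_s: 17.4
tool_pos: [0.4826, 0.2572, 0.2272]
ee_rot: [0.01, 1.567, 0.008]
force: [-0.3, 13.6, 3.0]
finger_gap: 0.267
```

```bash
python3 -c "
from h import *
M=axes();i,d=camera('scene'); cv2.imwrite('pics/g.png',cv2.resize(i[150:270,180:340,::-1],(800,600),interpolation=cv2.INTER_CUBIC))"
```

```text
t 17.4 pos [0.4826 0.2572 0.2272] x [ 0.003  0.012 -1.   ] y [0.002 1.    0.012] z [ 1.    -0.002  0.003] F [-0.3 13.6  3. ] gap 0.267 q [ 0.4   0.17  1.84  0.01  1.12 -1.17]
```

View pics/g.png

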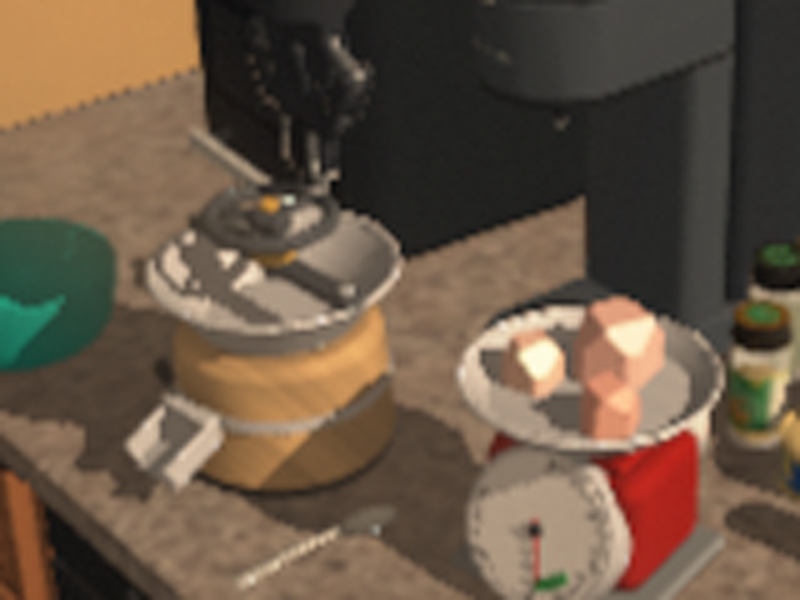

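```bash
python3 -c "
from arc import *
import numpy as np
d=2*np.pi/25
arc(.03,d,10); arc(.03+10*d,d,10); arc(.03+20*d,d,5)"
```

```text
-0.01 1.04 -0.16 0;-0.01 0.97 -0.42 0;-0.01 0.83 -0.64 0;-0.01 0.65 -0.83 0;-0.01 0.42 -0.97 0;-0.01 0.17 -1.04 0;-0.01 -0.10 -1.05 0;-0.01 -0.36 -0.99 0;-0.01 -0.59 -0.87 0;-0.01 -0.79 -0.70 0 end phi 2.5432741228718343
-0.01 -0.94 -0.48 0;-0.01 -1.03 -0.23 0;-0.01 -1.05 0.03 0;-0.01 -1.01 0.29 0;-0.01 -0.91 0.53 0;-0.01 -0.75 0.74 0;-0.01 -0.54 0.91 0;-0.01 -0.30 1.01 0;-0.01 -0.03 1.05 0;-0.01 0.23 1.03 0 end phi 5.056548245743668
-0.01 0.48 0.94 0;-0.01 0.70 0.79 0;-0.01 0.87 0.59 0;-0.01 0.99 0.36 0;-0.01 1.05 0.10 0 end phi 6.3131853071795865
```

Request:
{"op": "drive_tool", "data": {"targets": "0 0.33 0 0;-0.01 1.04 -0.16 0;-0.01 0.97 -0.42 0;-0.01 0.83 -0.64 0;-0.01 0.65 -0.83 0;-0.01 0.42 -0.97 0"}}

```text
time_s: 18.05
tool_pos: [0.4527, 0.2959, 0.2276]
ee_rot: [0.002, 1.567, 0.002]
force: [3.7, 0.8, 4.9]
finger_gap: 0.267
```

Request:
{"op": "drive_tool", "data": {"targets": "-0.01 0.17 -1.04 0;-0.01 -0.10 -1.05 0;-0.01 -0.36 -0.99 0;-0.01 -0.59 -0.87 0;-0.01 -0.79 -0.70 0"}}

```text
time_s: 18.55
tool_pos: [0.405, 0.2792, 0.2278]
ee_rot: [0.001, 1.568, 0.003]
force: [4.0, 2.5, 4.7]
finger_gap: 0.267
```

```bash
python3 -c "
from h import *
axes(); a=.03+10*2*np.pi/25; print(.4402+.042*np.cos(a),.256+.042*np.sin(a))"
```

```text
t 18.55 pos [0.405  0.2792 0.2278] x [ 0.002  0.003 -1.   ] y [-0.001  1.     0.003] z [1.    0.001 0.002] F [4.  2.5 4.7] gap 0.267 q [ 0.51  0.07  1.96  0.    1.11 -1.06]
0.40549607717922387 0.2796566637725951
```

Request:
{"op": "drive_tool", "data": {"targets": "-0.01 -0.94 -0.48 0;-0.01 -1.03 -0.23 0;-0.01 -1.05 0.03 0;-0.01 -1.01 0.29 0;-0.01 -0.91 0.53 0;-0.01 -0.75 0.74 0;-0.01 -0.54 0.91 0;-0.01 -0.30 1.01 0;-0.01 -0.03 1.05 0;-0.01 0.23 1.03 0"}}

```text
time_s: 19.55
tool_pos: [0.4519, 0.2148, 0.2287]
ee_rot: [0.001, 1.576, -0.0]
force: [-4.1, -0.2, 11.7]
finger_gap: 0.268
```

Request:
{"op": "drive_tool", "data": {"targets": "-0.01 0.48 0.94 0;-0.01 0.70 0.79 0;-0.01 0.87 0.59 0;-0.01 0.99 0.36 0;-0.01 1.05 0.10 0"}}

```text
time_s: 20.05
tool_pos: [0.4825, 0.2543, 0.2295]
ee_rot: [-0.003, 1.569, -0.002]
force: [3.1, -5.0, 8.0]
finger_gap: 0.268
```

```bash
python3 -c "
from h import *
axes(); go((.4826,.2572,.2297))"
```

```text
t 20.05 pos [0.4825 0.2543 0.2295] x [ 0.001 -0.003 -1.   ] y [-0.     1.    -0.003] z [1.    0.    0.001] F [ 3.1 -5.   8. ] gap 0.268 q [ 0.41  0.17  1.84 -0.    1.13 -1.16]
to (0.4826, 0.2572, 0.2297) shift cm [-0.02  0.29  0.01]
```

Request:
{"op": "drive_tool", "data": {"targets": "-0.01 1.04 -0.16 0;-0.01 0.97 -0.42 0;-0.01 0.83 -0.64 0;-0.01 0.65 -0.83 0;-0.01 0.42 -0.97 0;-0.01 0.17 -1.04 0;-0.01 -0.10 -1.05 0;-0.01 -0.36 -0.99 0;-0.01 -0.59 -0.87 0;-0.01 -0.79 -0.70 0"}}

```text
time_s: 21.05
tool_pos: [0.4048, 0.2789, 0.2303]
ee_rot: [0.001, 1.569, 0.002]
force: [4.3, 2.0, 4.7]
finger_gap: 0.265
```

Request:
{"op": "drive_tool", "data": {"targets": "-0.01 -0.94 -0.48 0;-0.01 -1.03 -0.23 0;-0.01 -1.05 0.03 0;-0.01 -1.01 0.29 0;-0.01 -0.91 0.53 0;-0.01 -0.75 0.74 0;-0.01 -0.54 0.91 0;-0.01 -0.30 1.01 0;-0.01 -0.03 1.05 0;-0.01 0.23 1.03 0"}}

```text
time_s: 22.05
tool_pos: [0.4518, 0.2148, 0.2312]
ee_rot: [0.001, 1.576, -0.0]
force: [-4.0, 0.4, 10.2]
finger_gap: 0.265
```

Request:
{"op": "drive_tool", "data": {"targets": "-0.01 0.48 0.94 0;-0.01 0.70 0.79 0;-0.01 0.87 0.59 0;-0.01 0.99 0.36 0;-0.01 1.05 0.10 0;0 0 0 0;0 0 0 0"}}

```text
time_s: 22.75
tool_pos: [0.4825, 0.2558, 0.232]
ee_rot: [-0.0, 1.568, 0.001]
force: [3.1, -0.5, 7.4]
finger_gap: 0.266
```

```bash
python3 -c "
from h import *
axes(); go((.4826,.2572,.232))
for n in range(2):
  for c in('scene','top'):
    camera(c)
    for r in tip_of(c,'mill_handle')[:1]: print(c,r['conf'],at_z(c,r['position'],.2).round(3))"
```

```text
t 22.75 pos [0.4825 0.2558 0.232 ] x [ 0.002  0.    -1.   ] y [-0.  1.  0.] z [1.    0.    0.002] F [ 3.1 -0.5  7.4] gap 0.266 q [ 0.41  0.17  1.83 -0.    1.14 -1.16]
to (0.4826, 0.2572, 0.232) shift cm [0.   0.14 0.01]
scene 0.67 [ 0.353 -0.191  0.2  ]
scene 0.55 [0.484 0.256 0.2  ]
```

Request:
{"op": "drive_tool", "data": {"targets": "0 0.1 0 0;0 0 0 0;0 0 0 0;0 0 0 0;0 0 0 0"}}

```text
time_s: 23.65
tool_pos: [0.4825, 0.256, 0.2321]
ee_rot: [-0.001, 1.568, -0.0]
force: [4.2, -1.3, 7.9]
finger_gap: 0.266
```

```bash
python3 -c "
from dial import *
axes();i,d=camera('scene'); dial(i); a=i.astype(float); red=a[...,0]-(a[...,1]+a[...,2])/2-33
print([(v,round(float((red[v,286:288]*[286,287]).sum()/red[v,286:288].sum()),2)) for v in range(258,265)])
cv2.imwrite('pics/z.png',cv2.resize(i[150:270,180:340,::-1],(800,600),interpolation=cv2.INTER_CUBIC))"
```

```text
t 23.65 pos [0.4825 0.256  0.2321] x [ 0.002 -0.001 -1.   ] y [-0.     1.    -0.001] z [1.    0.    0.002] F [ 4.2 -1.3  7.9] gap 0.266 q [ 0.41  0.17  1.83 -0.    1.14 -1.16]
green 11 min/med/max 2.28 2.73 3.13 far 2.95
red 18 min/med/max 0.56 3.13 5.53 far 3.13
[(258, 286.72), (259, 286.71), (260, 286.71), (261, 286.72), (262, 286.73), (263, 286.72), (264, 286.72)]
```

View pics/z.png

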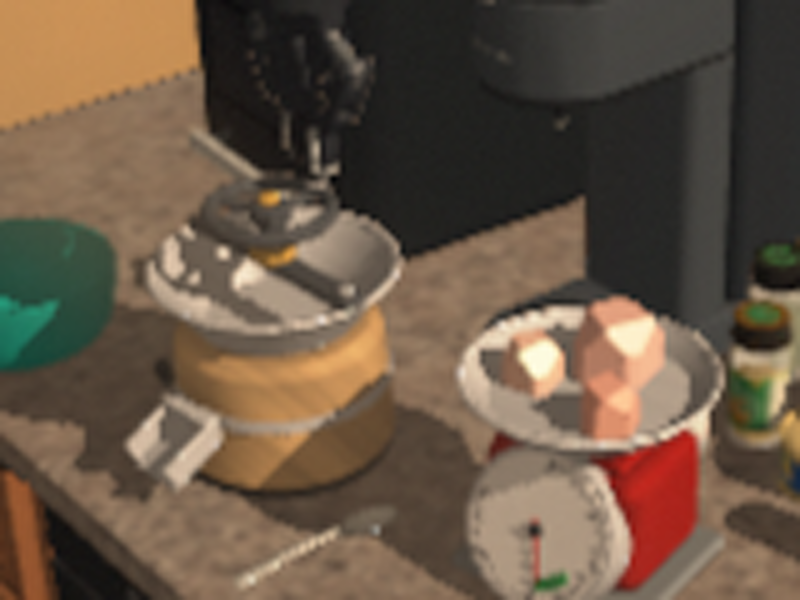

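The wheel has risen, the handle is back at its stop bearing in the gripper, the pointer is unmoved inside the band and the bystanders in view are undisturbed, so I'm handing in.

```bash
python3 -c "
from cell import *
print(hand_in())"
```

```text
the job is handed in; nothing more can be done
None
```

I added two small salt lumps to the pan, wound the mill wheel clockwise to its stop and backed it off two full turns. I handed in at about 24 s with the gripper still holding the black handle. The job reported no verdict, so these are only my own checks.

- **Scale:** the pointer read about 1.64 rad at the start, 2.23 after one lump and 2.90 after two. It had not moved at the last check. The green band ends at 2.97, and my reading from the low-resolution dial image is good to about ±0.04. This is the tightest margin. My first rough estimates, made before I had measured the dial's tilt, disagreed and put it at about 3.1, outside the band; the tilt-corrected fit agrees with both ends of the band.
- **Mill:** the wheel stopped hard after about 4.95 rad clockwise, at 14–19 N on the tool. After two turns back the handle is within 1.2 mm (about 0.03 rad) of the stop bearing. The gripper has risen 4.9 mm, against 5 mm expected.
- **Grip:** the fingers are closed on the handle at a 40 N setting. The opening of about 23 mm matches the handle's width.
- **Bystanders:** the arm's path stayed clear of them. The bowl, spoon and nearest jars look unmoved in the last close-up. The onion and the rest were outside that crop, so I did not recheck them.

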